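# Row up the thread spools against the tray's fence

### The arm

A 7-joint arm with a two-finger parallel gripper is mounted at the origin on a cart in front of the work surface, level with it; the furniture and walls round the work are solid. World frame = base frame: x ahead of the robot, y to its left, z up, the work surface at z = 0. Lengths are in m, angles in rad, forces in N, time in s.
With the tool pointing down it reaches from about 0.425 to 0.95 m from the base axis. Payload 16.7 kg.
Tool frame: the origin (TCP) lies on the centre line of the jaws, within the pads' length; the fingertips stand 22 mm ahead of it and the grasp point (between the pads) lies 3 mm ahead of it (tip_reach is the distance from the TCP to the fingertips, in m); z points along the fingers, y is the direction in which the jaws open and shut (so a half turn about z gives the same grasp; the last joint's range is limited). The gripper opens to 94 mm and grips with 3 to 60 N. Pads are 16 mm wide; open, the fingers measure 119 mm over their backs; the gripper's body (75 mm by 177 mm) begins 78 mm behind the grasp point.
Start: joints at [-1.486, 0.426, 0.074, 1.606, -0.034, 1.111, -0.067], TCP at [0.157, 0.656, 0.227] pointing down, gripper open.
Joint ranges: [-2.85, 2.85], [-0.5, 2.14], [-1.23, 1.37], [0.21, 2.46], [-1.02, 4.16], [0.16, 2.05], [-2.73, 2.73]. Speed limits (rad/s): [1.89, 1.89, 2.39, 2.39, 3.01, 3.01, 3.01].

### API

Orientations are given as a 3x3 rotation matrix whose columns are the frame's x, y, z axes.
In Python, from rig import sense, capture, camera_info, sign_off, outline_of, tip_reach gives the robot as it stands.
- The arm moves only by the tool servo_tool, never from a script. Its argument "moves" is one flat list of numbers, 7 for each row, row after row: the shift along the world's x, y, z in units of 40 mm (1.0 is 40 mm), then the turn, a rotation vector about the world's x, y, z in units of 5 degrees (1.0 is 5 degrees), then the opening, from 0 (shut) to 1 (fully open). A call has 1 to 10 rows; each row shifts and turns the commanded pose from where the row before left it; what a row does not reach is not made up. A row lasts 1/8 s, in which the tool goes at most 62.5 mm and 10.7 degrees, less where a joint would pass 70% of its speed; a pose out of reach is approached as far as the arm can. A call is refused whole if a number of a shift passes 1 or a number of a turn 1, either way. A call with a gripper value outside its range is refused whole. The fingers move at their own pace and stop on an object; "newtons" is the grip in N (left out, the last holds). Time passes only in rows, so rows that do not move let the fingers close. It gives the time, the measured TCP pose, the force and the opening at its end, in the units of the state.
- sense(): the state, without advancing time (a new reading comes with each control period).
- capture(name): name is "scene" or "top" or "wrist"; returns (picture, depth): 400x640x3 uint8, red, green, blue; 400x640 float32, m along the optical axis (not along the pixel's ray), 0 where there is no reading.
- camera_info(name): a dict with "vertical_fov" (degrees; the focal length in pixels is half the picture's height over the tangent of half this angle, whatever the lens; pixels are square), "cx", "cy" (the principal point, pixels), "k1" (the pictures are not rectified: a ray, as slopes to the right and down, at radius r is drawn at 1 + k1 r^2 times it, then the intrinsics apply), "cam_to_world" (4x4, takes a point from camera to world coordinates); the wrist camera has in their place "tool_from_camera" (4x4, takes a point from camera to tool coordinates, whose origin is the TCP and whose axes are the flange's). Camera axes: x right, y up, looking along -z (the intrinsics and any distortion apply to the point x, -y, -z); pixel columns grow to the right and rows downward; lengths in m; the calibration is good to about 2 mm. A picture is of the moment at which its call begins: read the wrist's pose just before it. camera_info takes no time and is no camera call.
- sign_off(): hands the job in, once; it reports no verdict.
Trained networks look in the newest picture that a camera, given by its name, has taken for a name from the list of things; names that differ only in an ending like _2 or _b are one class to them, and where a whole thing is asked for, a point or a joint stands for the part that bears it (a point fixed in the world has none). Each returns a list of dicts, best first, with "p" (0 to 1); they miss things now and then, are a little off and sometimes report something else, mostly with a low value. They report only what shows in the picture. A call takes as long as a camera call. They do not tell look-alikes from the thing itself.
- outline_of(camera, name): "region" (400x640 bool, what is visible of it) and "box" ([left, top, width, height] in pixels, round what is visible of it).
The state is a dict: "time": time; "joint_pos": joint angles; "qvel": joint speeds; "effort": joint torques, N m; "eef_pos": TCP position; "tcp_rot": TCP orientation; "wrist_force": force on the tool from outside, world axes, zero at the start; "wrist_torque": the same for the moment, N m; "finger_gap": opening from 0.0 (shut) to 1.0 (fully open).
Only numpy, scipy, OpenCV 4.12 (cv2) and the standard library are available. Lean on these libraries where they do the work, as an engineer would, in place of code of your own. Each camera call takes 0.05 s, during which the arm holds its last target.

### The job

The three thread spools in the hinged fence tray stand scattered: lift the tray by its bar so that it tips towards its fence and all three slide down against the fence in one row. Then lower the tray gently until it lies flat again and let go, with the three spools left standing upright along the fence. Do not touch these spools and do not drop the tray; the other spool, on the bench, is not part of the job.

Things in the scene. Friction and masses are not known exactly. Their poses are not given: they have to be found in the camera images.
- fence_tray (a joint): Tray hinge, rad: 0 flat (start), grows as the bar side is lifted, stop at 0.8. Wooden tray with smooth grey floor, 200 mm from low lip to fence, 204 mm wide between 24 mm side walls; hinged along the foot of its tallest wall, the 48 mm fence. 0.5 kg; falls shut if released. Spools start to slide at about 0.17 to 0.27 rad; by 0.45 all have slid, still upright.
- lift_bar (a point): Middle of the lifting bar: round dark steel, 12 mm thick, parallel to the fence, 50 mm free, on two arms outside the lip (44 mm gap). Tray flat: 59 mm above the bench. Axes: x from bar to fence, y along the bar, z up from the tray floor. The hinge axis (along y) is 250 mm away in +x and 45 mm in -z, so the bar rises on an arc towards the fence. It can turn between the fingers.
- fence_foot (a point): Middle of the fence's inner face, at tray floor level; 20 mm above the bench when flat. Axes as the bar's (x into the fence, y along it, z up). The hinge axis lies 6 mm below this point. A spool touching the fence has its centre at x = -21 mm, z = 26 mm here.
- spool_1_center (a point): A wooden spool of binding thread standing upright in the tray, 42 mm diameter, 52 mm tall, 50 to 85 g; the point is its centre, half-way up, on its axis (z along the axis). It stands clear of the fence at the start.
- spool_2_center (a point): A wooden spool of binding thread standing upright in the tray, 42 mm diameter, 52 mm tall, 50 to 85 g; the point is its centre, half-way up, on its axis (z along the axis). It stands clear of the fence at the start.
- spool_3_center (a point): A wooden spool of binding thread standing upright in the tray, 42 mm diameter, 52 mm tall, 50 to 85 g; the point is its centre, half-way up, on its axis (z along the axis). It stands clear of the fence at the start.
There are look-alikes about, which are no part of the job. What is shaped like the part that bears spool_2_center but pink or turquoise is not meant. What is shaped like the part that bears spool_1_center but blue is not meant.

How it is judged:
On the way:
1. the tray is tipped (more than 0.15 rad) and all three spools have slid to within 14 mm of its fence (value of joint fence_tray above 0.15 rad and x of each of spool_1_center, spool_2_center, spool_3_center in the frame of fence_foot above -0.035 m), for 0.1 s.
At the end, for the whole second after the job is handed in: The tray lies flat (hinge below 0.04 rad), released; all three spools stand upright (within 10 degrees), at rest, in one row along the fence: each spool's side within 14 mm of it (value of joint fence_tray below 0.04 rad and x of each of spool_1_center, spool_2_center, spool_3_center in the frame of fence_foot above -0.035 m and angle between each of spool_1_center, spool_2_center, spool_3_center's own z axis and vertical below 0.17 rad and linear speed of each of spool_1, spool_2, spool_3 below 0.02 m/s); the robot touches nothing.
It fails at once if the fingers or arm push a spool in the tray (more than 1 N) (contact force between any of the fingers, the arm and spool_1 above 1 N or contact force between any of the fingers, the arm and spool_2 above 1 N or contact force between any of the fingers, the arm and spool_3 above 1 N).
It fails at once if the tray is dropped (falls faster than 2.5 rad/s) (velocity of joint fence_tray below -2.5 rad/s).
It also fails if it takes over 40 s, if anything falls off the work surface, if the arm or the gripper's body presses on something with over 40 N, if the wrist force passes 120 N, or if a joint passes its speed limit or range.

## Working session

There is one attempt and no reset: what is moved stays moved. The work goes in short steps, Python scripts to look and compute and a tool call to move; the robot and the scene stay as the last step left them, time stands still between calls to the robot, and variables do not carry over. Pictures are saved under pics/ and viewed, and the job is handed in when it is done.

Besides the shell and the picture viewer there is one more tool, called after "Call:" as name(argument=value, ...), one argument or row to a line, values as JSON. servo_tool: Moves the arm, as the interface text tells. Its arguments: {"type":"object","properties":{"moves":{"type":"array","items":{"type":"number"}},"newtons":{"type":"number"}},"required":["moves"]}

```bash
ls; mkdir -p pics
cat > h.py <<'E'
import numpy as np, cv2
from rig import *
def K(i):
    f=200/np.tan(np.radians(i["vertical_fov"])/2); return f
def world(cam,uv,z,st=None):
    i=camera_info(cam); f=K(i); uv=np.atleast_2d(uv).astype(float); z=np.atleast_1d(z)
    d=(uv-[i["cx"],i["cy"]])/f; s=d.copy()
    for _ in range(20): s=d/(1+i["k1"]*(s**2).sum(1,keepdims=True))
    p=np.c_[s[:,0]*z,-s[:,1]*z,-z]
    if "cam_to_world" in i: T=np.array(i["cam_to_world"])
    else:
        T=np.eye(4);T[:3,:3]=st["tcp_rot"];T[:3,3]=st["eef_pos"];T=T@np.array(i["tool_from_camera"])
    return p@T[:3,:3].T+T[:3,3]
E
python3 - <<'E'
from h import *
s=sense();print(s)
for c in("scene","top"):
    im,d=capture(c);cv2.imwrite(f"pics/{c}0.png",im[...,::-1]);np.save(f"pics/{c}0.npy",d)
    for n in("lift_bar","fence_tray","spool_1_center"):
        for r in outline_of(c,n):
            m=r["region"]&(d>0);v,u=np.nonzero(m)
            if len(u)==0: print(c,n,r["p"],r["box"],"empty");continue
            P=world(c,np.c_[u,v],d[m])
            print(c,n,round(r["p"],2),r["box"],np.median(P,0).round(3),P.min(0).round(3),P.max(0).round(3))
E
```

```text
pics
{'time': 0.0, 'joint_pos': array([-1.48547542,  0.42668499,  0.07386143,  1.606606  , -0.03408011,
        1.11080412, -0.06710761]), 'qvel': array([-0.00112187,  0.00039731, -0.00132559,  0.00215592,  0.00032247,
        0.00125272, -0.00103684]), 'effort': array([-1.05971409e-03, -9.35806561e+01,  3.66581574e+00, -4.54208994e+01,
       -4.89294471e-02,  2.01083254e-02,  1.36687545e-04]), 'eef_pos': array([0.1569967 , 0.65606653, 0.22680773]), 'tcp_rot': array([[-9.72546731e-01,  2.32707594e-01, -1.80671405e-04],
       [ 2.32707638e-01,  9.72545959e-01, -1.22990982e-03],
       [-1.10498110e-04, -1.23818839e-03, -9.99999227e-01]]), 'wrist_force': array([0.76935962, 0.03771575, 0.39759855]), 'wrist_torque': array([-0.06590119,  0.07358594,  0.0182117 ]), 'finger_gap': 1.0001115513721128}
scene lift_bar 0.83 [312.5, 142.0, 136.1, 122.6] [ 0.646 -0.072  0.019] [ 0.497 -0.187 -0.006] [0.834 0.094 0.072]
scene lift_bar 0.71 [336.2, 179.3, 23.3, 29.0] [ 0.619 -0.007  0.061] [ 0.605 -0.022  0.016] [0.648 0.017 0.073]
scene fence_tray 0.73 [312.4, 143.3, 135.6, 119.8] [ 0.647 -0.071  0.02 ] [ 0.497 -0.187 -0.005] [0.829 0.094 0.073]
scene spool_1_center 0.89 [375.5, 173.8, 24.8, 32.3] [ 0.669 -0.067  0.059] [ 0.657 -0.084  0.016] [ 0.715 -0.036  0.074]
scene spool_1_center 0.65 [324.1, 280.4, 25.6, 29.8] [ 0.422 -0.117  0.05 ] [ 0.407 -0.134 -0.004] [ 0.474 -0.075  0.055]
top lift_bar 0.73 [300.7, 101.0, 142.5, 153.4] [ 0.655 -0.066  0.02 ] [ 0.5   -0.198 -0.006] [0.809 0.062 0.074]
top fence_tray 0.93 [305.2, 100.3, 139.7, 154.0] [ 0.656 -0.065  0.02 ] [ 0.5   -0.188 -0.01 ] [0.806 0.058 0.074]
top spool_1_center 0.88 [359.7, 140.9, 27.4, 29.6] [ 0.677 -0.061  0.07 ] [ 0.661 -0.085  0.017] [ 0.703 -0.041  0.076]
top spool_1_center 0.74 [389.6, 282.2, 30.5, 27.9] [ 0.429 -0.112  0.051] [ 0.409 -0.145 -0.004] [ 0.449 -0.093  0.055]
```

Run:
```python
import cv2
for c in("scene","top"):
    im=cv2.imread(f"pics/{c}0.png");cv2.imwrite(f"pics/{c}0z.png",cv2.resize(im[80:330,260:500],None,fx=2.4,fy=2.4,interpolation=2))
```

```text
(no output)
```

View pics/top0.png

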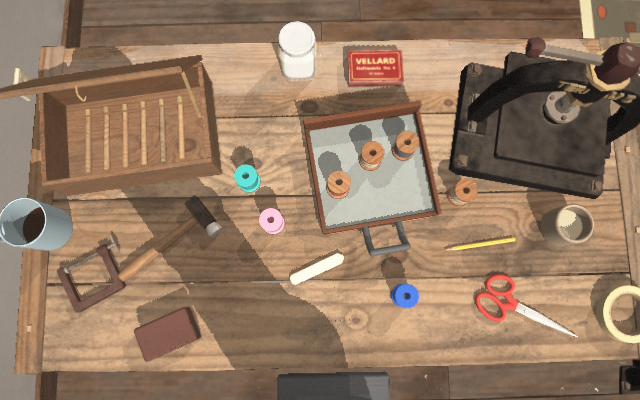

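View pics/scene0.png

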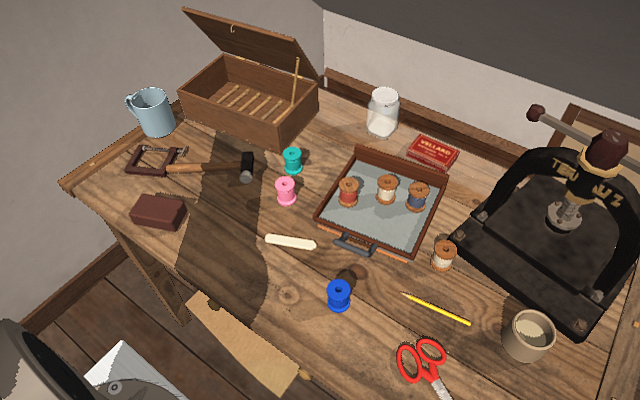

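View pics/top0z.png

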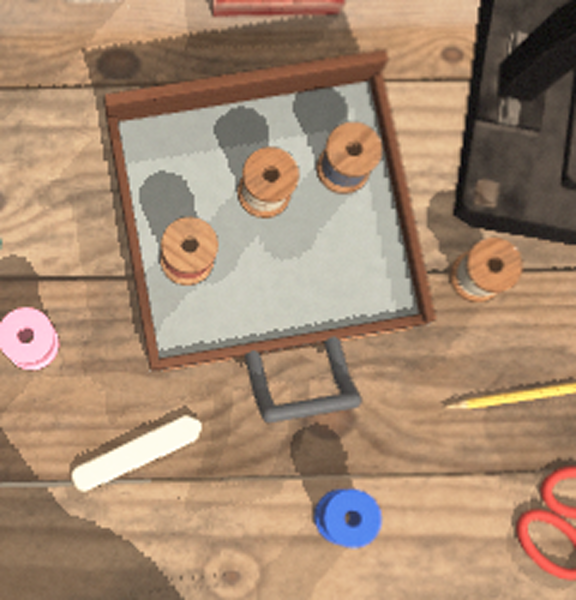

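Run:
```python
from h import *
d=np.load("pics/top0.npy")
v,u=np.nonzero(d>0);P=world("top",np.c_[u,v],d[v,u])
# coarse height map
print("cols y:",[round(y,1) for y in np.arange(.7,-.3,-.1)])
for x in np.arange(0,1,.1):
    print(round(x,1),[ (lambda m: round(float(P[m,2].max()),2) if m.any() else None)((abs(P[:,0]-x)<.05)&(abs(P[:,1]-y)<.05)) for y in np.arange(.7,-.3,-.1)])
im=cv2.imread("pics/top0.png").astype(int)
w=(u>360)&(u<412)&(v>218)&(v<258)
Q=P[w];C=im[v[w],u[w]]
dark=(C.max(1)<120)&(C.max(1)-C.min(1)<25)&(Q[:,2]>.03)
Q=Q[dark];print(len(Q),Q.min(0),Q.max(0))
np.set_printoptions(precision=3,suppress=True)
# tray fence top and walls
for r in outline_of("top","fence_tray")[:0]:pass
# fence tops z>.06 near
m=(P[:,2]>.055)&(P[:,2]<.085)&(P[:,0]>.68)&(P[:,0]<.83)&(P[:,1]<.08)&(P[:,1]>-.22)
R=P[m];r=cv2.minAreaRect(R[:,:2].astype(np.float32));print("fence?",r)
# floor
f=(u>300)&(u<445)&(v>100)&(v<240)&(P[:,2]>.012)&(P[:,2]<.028)
r=cv2.minAreaRect(P[f][:,:2].astype(np.float32));print("floor",r,cv2.boxPoints(r),np.median(P[f],0))
# bar: low x portion
print(Q[np.argsort(Q[:,0])][:60:4])
```

```text
cols y: [np.float64(0.7), np.float64(0.6), np.float64(0.5), np.float64(0.4), np.float64(0.3), np.float64(0.2), np.float64(0.1), np.float64(0.0), np.float64(-0.1), np.float64(-0.2)]
0.0 [None, None, None, None, None, None, None, None, None, None]
0.1 [-0.79, -0.79, -0.79, -0.79, -0.79, -0.69, -0.64, -0.63, -0.63, -0.69]
0.2 [-0.79, -0.79, -0.79, -0.79, -0.79, -0.69, -0.69, -0.69, -0.69, -0.69]
0.3 [None, 0.0, 0.0, 0.04, 0.04, 0.0, 0.0, 0.0, 0.0, 0.0]
0.4 [None, 0.0, 0.02, 0.04, 0.04, 0.0, 0.0, 0.01, 0.06, 0.01]
0.5 [-0.79, 0.1, 0.1, 0.03, 0.03, 0.03, 0.05, 0.06, 0.07, 0.01]
0.6 [None, 0.1, 0.1, 0.09, 0.09, 0.06, 0.06, 0.08, 0.03, 0.06]
0.7 [None, 0.0, 0.26, 0.27, 0.27, 0.26, 0.07, 0.07, 0.08, 0.05]
0.8 [None, 0.0, 0.23, 0.25, 0.27, 0.26, 0.09, 0.07, 0.07, 0.08]
0.9 [None, 0.0, 0.0, 0.01, 0.11, 0.11, 0.11, 0.11, 0.03, 0.0]
339 [ 0.50010285 -0.1210532   0.03024545] [ 0.5571525  -0.04565006  0.06641536]
fence? ((0.7187911868095398, -0.05518640577793121), (0.09821722656488419, 0.21996444463729858), 8.519213676452637)
floor ((0.6497249603271484, -0.06443183124065399), (0.2198454588651657, 0.21813219785690308), 8.599960327148438) [[ 0.525  0.027]
 [ 0.557 -0.189]
 [ 0.775 -0.156]
 [ 0.742  0.06 ]] [ 0.651 -0.064  0.019]
[[ 0.5   -0.052  0.06 ]
 [ 0.504 -0.053  0.059]
 [ 0.506 -0.059  0.066]
 [ 0.507 -0.052  0.063]
 [ 0.508 -0.064  0.065]
 [ 0.508 -0.059  0.063]
 [ 0.509 -0.058  0.061]
 [ 0.51  -0.08   0.064]
 [ 0.51  -0.07   0.064]
 [ 0.51  -0.066  0.062]
 [ 0.51  -0.065  0.061]
 [ 0.511 -0.053  0.059]
 [ 0.511 -0.089  0.064]
 [ 0.511 -0.084  0.064]
 [ 0.512 -0.072  0.064]]
```

View pics/scene0z.png

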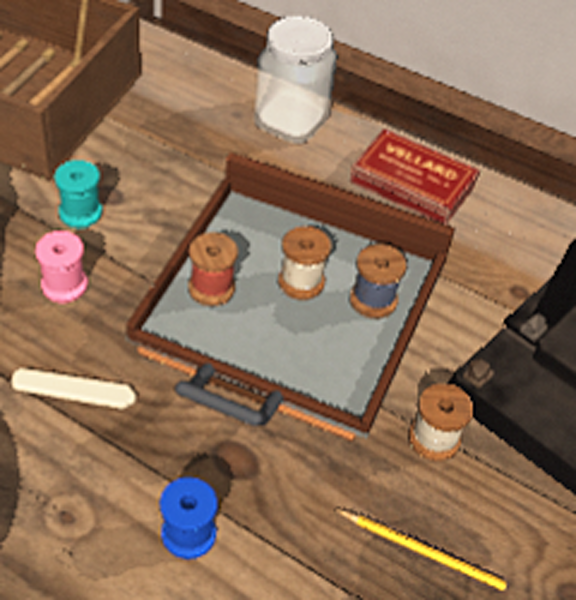

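Run:
```python
from h import *
np.set_printoptions(precision=4,suppress=True)
a=np.radians(8.57);X=np.array([np.cos(a),np.sin(a)]);Y=np.array([-X[1],X[0]])
for c in("top","scene"):
    d=np.load(f"pics/{c}0.npy");im=cv2.imread(f"pics/{c}0.png").astype(int)
    v,u=np.nonzero(d>0);P=world(c,np.c_[u,v],d[v,u]);C=im[v,u]
    m=(C.max(1)<125)&(C.max(1)-C.min(1)<25)&(P[:,2]>.045)&(P[:,2]<.08)&(P[:,0]>.47)&(P[:,0]<.57)&(P[:,1]>-.14)&(P[:,1]<-.02)
    Q=P[m];t=Q[:,:2]@X;s=Q[:,:2]@Y
    print(c,m.sum(),"tx hist");
    h,e=np.histogram(t,np.arange(.46,.57,.004));print([(round(float(b),3),int(n)) for b,n in zip(e,h) if n])
    b=t<np.percentile(t,2)+.012
    print("bar tx",np.percentile(t[b],[2,50,98]),"ty",np.percentile(s[b],[1,50,99]),"z",np.percentile(Q[b,2],[5,50,95]), "pos",np.median(t[b])*X+np.mean(np.percentile(s[b],[1,99]))*Y)
    # tray extents by brown/high walls
    f=(P[:,2]>.055)&(P[:,2]<.085)&(P[:,0]>.72)&(P[:,0]<.83)&(P[:,1]<.08)&(P[:,1]>-.22)
    t=P[f][:,:2]@X;s=P[f][:,:2]@Y
    h,e=np.histogram(t,np.arange(.68,.83,.005));print("fence",[(round(float(b),3),int(n)) for b,n in zip(e,h) if n], np.percentile(s,[1,99]))
    g=(P[:,2]>.014)&(P[:,2]<.026)&(C.max(1)-C.min(1)<25)&(P[:,0]>.5)&(P[:,0]<.78)&(P[:,1]<.08)&(P[:,1]>-.22)
    t=P[g][:,:2]@X;s=P[g][:,:2]@Y;print("floor tx,ty",np.percentile(t,[.5,99.5]),np.percentile(s,[.5,99.5]))
print("tool y",sense()["tcp_rot"][:,1], sense()["time"])
```

```text
top 194 tx hist
[(0.484, 8), (0.488, 23), (0.492, 92), (0.496, 30), (0.5, 24), (0.504, 17)]
bar tx [0.486  0.4938 0.4979] ty [-0.1965 -0.1572 -0.1251] z [0.0577 0.0626 0.0655] pos [ 0.5123 -0.0854]
fence [(0.69, 4), (0.735, 1), (0.74, 368), (0.745, 302), (0.75, 46)] [-0.2697 -0.0541]
floor tx,ty [0.5502 0.74  ] [-0.2643 -0.0611]
scene 219 tx hist
[(0.48, 21), (0.484, 106), (0.488, 66), (0.492, 19), (0.496, 2), (0.5, 5)]
bar tx [0.4835 0.4872 0.4937] ty [-0.1973 -0.1628 -0.127 ] z [0.0579 0.0624 0.0647] pos [ 0.5059 -0.0878]
fence [(0.69, 1), (0.735, 164), (0.74, 203), (0.745, 91), (0.75, 2)] [-0.2696 -0.0545]
floor tx,ty [0.5395 0.7395] [-0.2615 -0.0597]
tool y [ 0.2327  0.9725 -0.0002] 0.45
```

Call:
servo_tool(
  moves=[0.87,-0.9,0,0,0,-0.68,1,0.87,-0.9,0,0,0,-0.68,1,0.87,-0.9,0,0,0,-0.68,1,0.87,-0.9,0,0,0,-0.68,1,0.87,-0.9,0,0,0,-0.68,0.4,0.87,-0.9,0,0,0,-0.68,0.4,0.87,-0.9,0,0,0,-0.68,0.4,0.31,-0.95,0,0,0,-0.68,0.4,0.31,-0.95,0,0,0,-0.68,0.4,0.31,-0.95,0,0,0,-0.68,0.4],
)

```text
time: 1.7
eef_pos: [0.4381, 0.2887, 0.2276]
tcp_rot: [[-0.674, 0.738, 0.0], [0.738, 0.674, 0.0], [0.0, 0.0, -1.0]]
wrist_force: [1.0, 1.4, 0.0]
finger_gap: 0.413
```

Call:
servo_tool(
  moves=[0.31,-0.95,0,0,0,-0.68,0.4,0.31,-0.95,0,0,0,-0.68,0.4,0.31,-0.95,0,0,0,-0.68,0.4,0.31,-0.95,0,0,0,-0.68,0.4,0.31,-0.95,0,0,0,-0.68,0.4,0,-0.95,0,0,0,-0.68,0.4,0,-0.95,0,0,0,-0.68,0.4,0,-0.95,0,0,0,-0.68,0.4],
)

```text
time: 2.7
eef_pos: [0.4995, -0.0151, 0.2276]
tcp_rot: [[-0.262, 0.965, 0.0], [0.965, 0.262, 0.001], [0.0, 0.0, -1.0]]
wrist_force: [-0.6, 1.0, 0.0]
finger_gap: 0.398
```

Call:
servo_tool(
  moves=[0.12,-0.91,-0.3,0,0,-0.68,0.4,0.11,-0.9,-0.3,0,0,-0.66,0.4,0,0,0,0,0,0,0.4],
)

```text
time: 3.08
eef_pos: [0.5082, -0.0888, 0.2029]
tcp_rot: [[-0.145, 0.989, -0.001], [0.989, 0.145, -0.001], [-0.001, -0.001, -1.0]]
wrist_force: [0.2, 0.2, 0.5]
finger_gap: 0.397
```

Run:
```python
from h import *
np.set_printoptions(precision=4,suppress=True)
s=sense();print(s["eef_pos"],s["tcp_rot"],s["finger_gap"])
im,d=capture("wrist");cv2.imwrite("pics/w1.png",im[...,::-1])
a=np.radians(8.57);X=np.array([np.cos(a),np.sin(a)]);Y=np.array([-X[1],X[0]])
v,u=np.nonzero(d>0);P=world("wrist",np.c_[u,v],d[v,u],s)
t=P[:,:2]@X;sy=P[:,:2]@Y
m=(P[:,2]>.05)&(P[:,2]<.075)&(t>.46)&(t<.52)&(abs(sy+.16)<.06)
h,e=np.histogram(t[m],np.arange(.46,.53,.003));print([(round(float(b),3),int(n)) for b,n in zip(e,h) if n])
b=m&(t<.5)
print(np.percentile(t[b],[2,50,98]),np.percentile(sy[b],[1,50,99]),P[b,2].max())
r=cv2.fitLine(np.c_[t[b],sy[b]].astype(np.float32),cv2.DIST_L2,0,.01,.01).ravel();print(r)
print("tcp t,s",s["eef_pos"][:2]@X,s["eef_pos"][:2]@Y)
```

```text
[ 0.5082 -0.0888  0.2029] [[-0.1453  0.9894 -0.001 ]
 [ 0.9894  0.1453 -0.0007]
 [-0.0006 -0.0011 -1.    ]] 0.39670305616379703
[(0.484, 143), (0.487, 229), (0.49, 310), (0.493, 237), (0.496, 126), (0.499, 66), (0.502, 33)]
[0.4856 0.492  0.4994] [-0.1951 -0.1582 -0.1242] 0.06589459815827847
[ 0.0026  1.      0.4917 -0.1587]
tcp t,s 0.4892771615623159 -0.16351122635171006
```

View pics/w1.png

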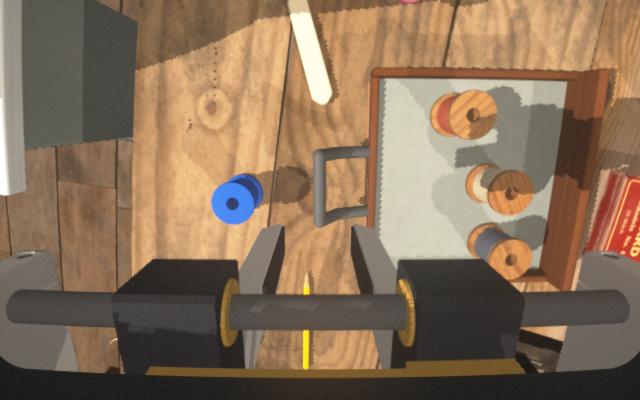

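Call:
servo_tool(
  moves=[0.03,0.08,-0.6,0,0,0,0.4,0,0,-0.7,0,0,0,0.4,0,0,-0.7,0,0,0,0.4,0,0,-0.7,0,0,0,0.4,0,0,-0.5,0,0,0,0.4,0,0,-0.32,0,0,0,0.4,0,0,0,0,0,0,0.4],
)

```text
time: 4.0
eef_pos: [0.51, -0.0822, 0.0624]
tcp_rot: [[-0.151, 0.989, -0.001], [0.989, 0.151, 0.0], [0.0, -0.001, -1.0]]
wrist_force: [0.4, -0.3, 1.1]
finger_gap: 0.403
```

Call:
servo_tool(
  moves=[0,0,0,0,0,0,0,0,0,0,0,0,0,0,0,0,0,0,0,0,0,0,0,0,0,0,0,0,0,0,0,0,0,0,0],
  newtons=20,
)

```text
time: 4.62
eef_pos: [0.5089, -0.0829, 0.0629]
tcp_rot: [[-0.15, 0.989, -0.002], [0.989, 0.15, 0.001], [0.001, -0.002, -1.0]]
wrist_force: [-9.0, -1.1, 11.9]
finger_gap: 0.122
```

Run:
```python
import numpy as np
a=np.radians(8.57)
th=np.arange(0,.481,.02)
t=-.25*np.cos(th)+.045*np.sin(th);z=.045*np.cos(th)+.25*np.sin(th)
d=np.diff(np.c_[t*np.cos(a),t*np.sin(a),z],axis=0)/.04
for k,r in zip(th[1:],d.round(3)):print(round(k,2),r)
print(d.sum(0), d[:10].sum(0),d[10:20].sum(0))
```

```text
0.02 [0.023 0.004 0.125]
0.04 [0.026 0.004 0.124]
0.06 [0.028 0.004 0.124]
0.08 [0.031 0.005 0.123]
0.1 [0.033 0.005 0.122]
0.12 [0.036 0.005 0.122]
0.14 [0.038 0.006 0.121]
0.16 [0.04  0.006 0.12 ]
0.18 [0.043 0.006 0.119]
0.2 [0.045 0.007 0.118]
0.22 [0.048 0.007 0.118]
0.24 [0.05  0.008 0.117]
0.26 [0.052 0.008 0.116]
0.28 [0.054 0.008 0.114]
0.3 [0.057 0.009 0.113]
0.32 [0.059 0.009 0.112]
0.34 [0.061 0.009 0.111]
0.36 [0.063 0.01  0.11 ]
0.38 [0.065 0.01  0.108]
0.4 [0.068 0.01  0.107]
0.42 [0.07  0.01  0.106]
0.44 [0.072 0.011 0.104]
0.46 [0.074 0.011 0.103]
0.48 [0.076 0.011 0.101]
[1.21209687 0.1826633  2.75898914] [0.34420034 0.05187108 1.21925822] [0.57686386 0.08693353 1.12580004]
```

Call:
servo_tool(
  moves=[0.023,0.004,0.125,0,0,0,0,0.026,0.004,0.124,0,0,0,0,0.028,0.004,0.124,0,0,0,0,0.031,0.005,0.123,0,0,0,0,0.033,0.005,0.122,0,0,0,0,0.036,0.005,0.122,0,0,0,0,0.038,0.006,0.121,0,0,0,0,0,0,0,0,0,0,0],
  newtons=20,
)

```text
time: 5.62
eef_pos: [0.5171, -0.0816, 0.097]
tcp_rot: [[-0.15, 0.989, -0.003], [0.989, 0.15, 0.0], [0.001, -0.003, -1.0]]
wrist_force: [-7.7, -1.2, 0.5]
finger_gap: 0.118
```

Run:
```python
from h import *
im,d=capture("scene");cv2.imwrite("pics/s1.png",cv2.resize(im[80:330,220:500],None,fx=2.4,fy=2.4)[...,::-1])
```

```text
(no output)
```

View pics/s1.png

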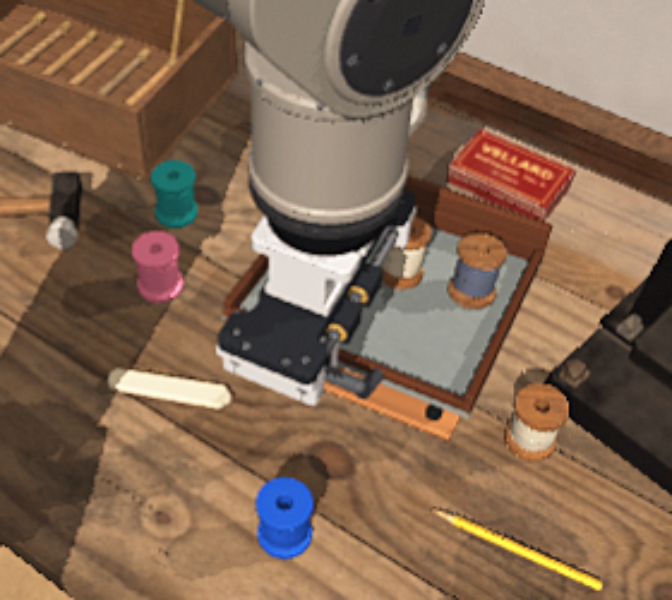

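The tray's lip is off the bench: the gap and a rubber foot show at about (430,412), with the bar still held at (350,375). The gripper is clear of the spools, so I'll keep lifting.

Call:
servo_tool(
  moves=[0.04,0.006,0.12,0,0,0,0,0.043,0.006,0.119,0,0,0,0,0.045,0.007,0.118,0,0,0,0,0.048,0.007,0.118,0,0,0,0,0.05,0.008,0.117,0,0,0,0,0.052,0.008,0.116,0,0,0,0,0.054,0.008,0.114,0,0,0,0,0.057,0.009,0.113,0,0,0,0,0,0,0,0,0,0,0],
)

```text
time: 6.8
eef_pos: [0.532, -0.0794, 0.1342]
tcp_rot: [[-0.15, 0.989, -0.005], [0.989, 0.15, 0.0], [0.001, -0.004, -1.0]]
wrist_force: [-11.8, -1.7, 3.7]
finger_gap: 0.119
```

Call:
servo_tool(
  moves=[0.059,0.009,0.112,0,0,0,0,0.061,0.009,0.111,0,0,0,0,0.063,0.01,0.11,0,0,0,0,0.065,0.01,0.108,0,0,0,0,0.068,0.01,0.107,0,0,0,0,0.07,0.01,0.106,0,0,0,0,0.072,0.011,0.104,0,0,0,0,0.037,0.006,0.052,0,0,0,0,0,0,0,0,0,0,0],
)

```text
time: 7.92
eef_pos: [0.5508, -0.0766, 0.1665]
tcp_rot: [[-0.149, 0.989, -0.007], [0.989, 0.149, 0.001], [0.002, -0.006, -1.0]]
wrist_force: [-21.0, -1.2, 11.5]
finger_gap: 0.122
```

Run:
```python
from h import *
im,d=capture("scene");cv2.imwrite("pics/s2.png",cv2.resize(im[80:330,220:500],None,fx=2.4,fy=2.4)[...,::-1])
im,d=capture("top");cv2.imwrite("pics/t2.png",im[...,::-1])
im,d=capture("wrist");cv2.imwrite("pics/w2.png",im[...,::-1])
```

```text
(no output)
```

View pics/s2.png

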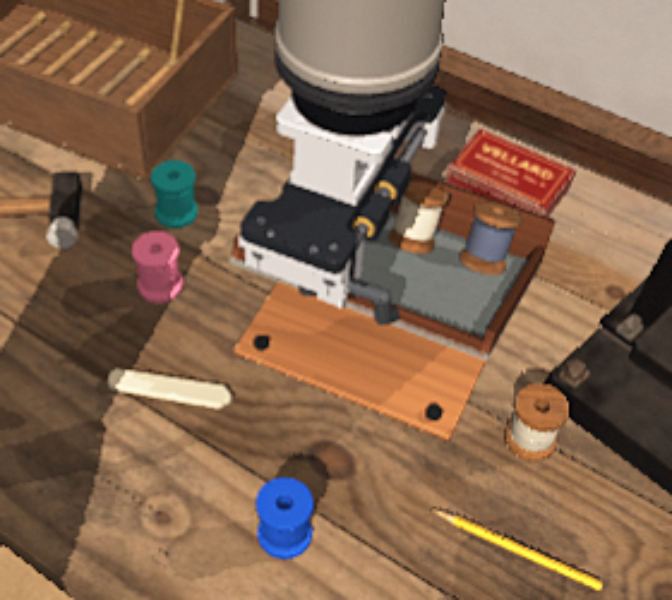

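View pics/t2.png

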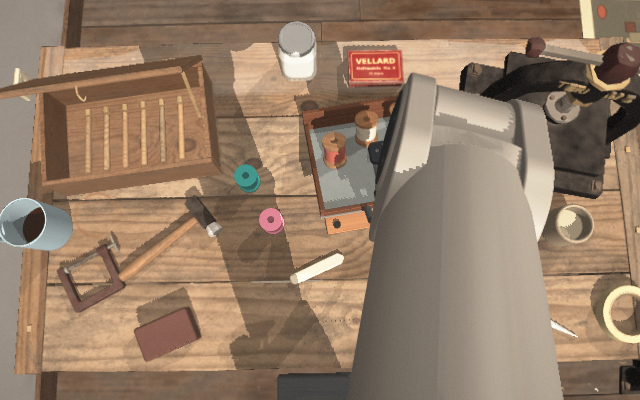

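View pics/w2.png

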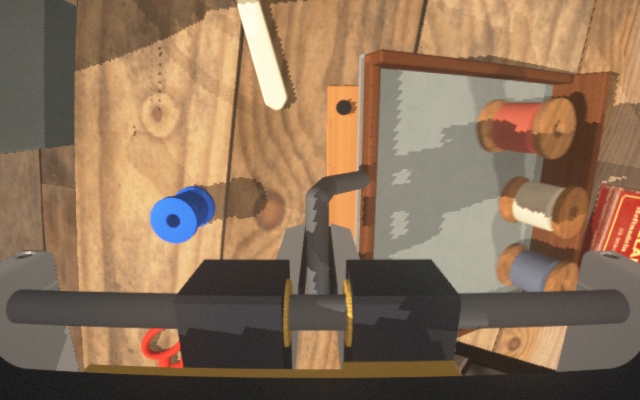

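```bash
cat > m.py <<'E'
from h import *
np.set_printoptions(precision=3,suppress=True)
def meas(tag):
    s=sense();print(s["time"],s["eef_pos"],s["wrist_force"])
    a=np.radians(8.57)
    for c in("wrist","top"):
        im,d=capture(c);cv2.imwrite(f"pics/{c}_{tag}.png",im[...,::-1])
        v,u=np.nonzero(d>0);P=world(c,np.c_[u,v],d[v,u],s);C=im[v,u].astype(int)
        X=np.array([np.cos(a),np.sin(a)]);Y=np.array([-X[1],X[0]])
        q=np.c_[P[:,:2]@X-.741,P[:,:2]@Y+.161,P[:,2]-.014] # about hinge
        # floor plane: grey pixels
        g=(C.max(1)-C.min(1)<28)&(C.min(1)>70)&(q[:,0]>-.19)&(q[:,0]<-.02)&(abs(q[:,1])<.1)&(q[:,2]>-.005)&(q[:,2]<.12)
        A=np.c_[q[g][:,0],np.ones(g.sum())]
        k=np.ones(g.sum(),bool)
        for _ in range(8):
            p=np.linalg.lstsq(A[k],q[g][k,2],rcond=None)[0];k=abs(A@p-q[g][:,2])<.006
        th=np.arctan(-p[0]);print(c,"tilt",th,k.sum(),p)
        # tray frame
        ct,st=np.cos(th),np.sin(th)
        T=np.c_[q[:,0]*ct-q[:,2]*st, q[:,1], q[:,0]*st+q[:,2]*ct-.006]
        for r in outline_of(c,"spool_1_center"):
            m=r["region"][v,u];R=T[m]
            if len(R)<20: continue
            top=R[(R[:,2]>.046)&(R[:,2]<.06)]
            if len(top)<10:print("  ?",r["p"],r["box"],np.median(R,0));continue
            b=(np.percentile(top,2,axis=0)+np.percentile(top,98,axis=0))/2
            print("  spool",round(r["p"],2),np.array(r["box"]).astype(int),"x,y ctr(top disc)",b[:2],"ext",np.percentile(top,[2,98],axis=0)[:,0],"n",len(top))
E
python3 -c "
from m import *
meas('a')"
```

```text
8.075 [ 0.551 -0.077  0.166] [-21.085  -1.507  11.59 ]
wrist tilt 0.4340220607570968 25744 [-0.463  0.006]
  spool 0.72 [510 177  85  57] x,y ctr(top disc) [-0.025  0.002] ext [-0.044 -0.006] n 1369
  ? 0.64 [151.5, 184.6, 62.9, 60.6] [-0.31  -0.012 -0.116]
top tilt 0.4341489403339408 3709 [-0.464  0.006]
  spool 0.6 [353  99  23  36] x,y ctr(top disc) [-0.022  0.   ] ext [-0.042 -0.002] n 328
```

```bash
cat >> m.py <<'E'
def clus(c,tag,th=None):
    s=sense();a=np.radians(8.57)
    im,d=capture(c);cv2.imwrite(f"pics/{c}_{tag}.png",im[...,::-1])
    v,u=np.nonzero(d>0);P=world(c,np.c_[u,v],d[v,u],s)
    X=np.array([np.cos(a),np.sin(a)]);Y=np.array([-X[1],X[0]])
    q=np.c_[P[:,:2]@X-.741,P[:,:2]@Y+.161,P[:,2]-.014]
    ct,st=np.cos(th),np.sin(th)
    T=np.c_[q[:,0]*ct-q[:,2]*st, q[:,1], q[:,0]*st+q[:,2]*ct-.006]
    m=(T[:,2]>.044)&(T[:,2]<.060)&(T[:,0]>-.19)&(T[:,0]<-.003)&(abs(T[:,1])<.1)
    g=np.zeros((220,220),np.uint8);g[((T[m,0]+.2)*1000).astype(int),((T[m,1]+.11)*1000).astype(int)]=255
    g=cv2.morphologyEx(g,cv2.MORPH_CLOSE,np.ones((7,7)))
    n,l,st_,ce=cv2.connectedComponentsWithStats(g)
    for i in range(1,n):
        x,y,w,h,A=st_[i]
        if A>200: print(c,"blob x",(y-200,y+h-200),"y",(x-110,x+w-110),"area",A,"ctr x,y",round(ce[i][1]-200,1),round(ce[i][0]-110,1))
E
python3 -c "
from m import *
clus('wrist','b',.434);clus('top','b',.434);clus('scene','b',.434)"
```

```text
wrist blob x (np.int32(-43), np.int32(-4)) y (np.int32(-72), np.int32(-41)) area 790 ctr x,y -24.1 -56.9
wrist blob x (np.int32(-43), np.int32(-3)) y (np.int32(-20), np.int32(23)) area 1298 ctr x,y -22.8 1.0
wrist blob x (np.int32(-44), np.int32(-3)) y (np.int32(45), np.int32(87)) area 1306 ctr x,y -22.9 65.4
top blob x (np.int32(-44), np.int32(-3)) y (np.int32(-22), np.int32(21)) area 1212 ctr x,y -22.7 -0.4
top blob x (np.int32(-43), np.int32(-3)) y (np.int32(43), np.int32(86)) area 1202 ctr x,y -22.9 64.0
top blob x (np.int32(-36), np.int32(-3)) y (np.int32(-66), np.int32(-44)) area 352 ctr x,y -17.3 -53.6
scene blob x (np.int32(-45), np.int32(-4)) y (np.int32(-86), np.int32(-45)) area 1125 ctr x,y -24.7 -65.7
scene blob x (np.int32(-45), np.int32(-3)) y (np.int32(-21), np.int32(21)) area 1029 ctr x,y -25.1 -0.7
```

All three spools are against the fence at about x = -23 mm, with the tray tilted 0.434 rad. I'll lower it by reversing the same arc.

Call:
servo_tool(
  moves=[-0.037,-0.006,-0.052,0,0,0,0,-0.072,-0.011,-0.104,0,0,0,0,-0.07,-0.01,-0.106,0,0,0,0,-0.068,-0.01,-0.107,0,0,0,0,-0.065,-0.01,-0.108,0,0,0,0,-0.063,-0.01,-0.11,0,0,0,0,-0.061,-0.009,-0.111,0,0,0,0,-0.059,-0.009,-0.112,0,0,0,0],
)

```text
time: 9.43
eef_pos: [0.5317, -0.0795, 0.1339]
tcp_rot: [[-0.15, 0.989, -0.005], [0.989, 0.15, 0.001], [0.001, -0.005, -1.0]]
wrist_force: [-12.9, -1.5, 5.7]
finger_gap: 0.122
```

Call:
servo_tool(
  moves=[-0.057,-0.009,-0.113,0,0,0,0,-0.054,-0.008,-0.114,0,0,0,0,-0.052,-0.008,-0.116,0,0,0,0,-0.05,-0.008,-0.117,0,0,0,0,-0.048,-0.007,-0.118,0,0,0,0,-0.045,-0.007,-0.118,0,0,0,0,-0.043,-0.006,-0.119,0,0,0,0,-0.04,-0.006,-0.12,0,0,0,0],
)

```text
time: 10.42
eef_pos: [0.5169, -0.0817, 0.0967]
tcp_rot: [[-0.15, 0.989, -0.003], [0.989, 0.15, 0.0], [0.001, -0.003, -1.0]]
wrist_force: [-7.5, -1.0, 1.7]
finger_gap: 0.122
```

Call:
servo_tool(
  moves=[-0.038,-0.006,-0.121,0,0,0,0,-0.036,-0.005,-0.122,0,0,0,0,-0.033,-0.005,-0.122,0,0,0,0,-0.031,-0.005,-0.123,0,0,0,0,-0.028,-0.004,-0.124,0,0,0,0,-0.026,-0.004,-0.09,0,0,0,0,-0.015,-0.003,-0.06,0,0,0,0,0,0,0,0,0,0,0],
)

```text
time: 11.42
eef_pos: [0.5094, -0.0828, 0.0664]
tcp_rot: [[-0.15, 0.989, -0.002], [0.989, 0.15, 0.0], [0.001, -0.002, -1.0]]
wrist_force: [-6.4, -1.0, 0.2]
finger_gap: 0.121
```

Call:
servo_tool(
  moves=[-0.005,0,-0.03,0,0,0,0,-0.003,0,-0.03,0,0,0,0,0,0,-0.025,0,0,0,0,0,0,-0.02,0,0,0,0,0,0,0,0,0,0,0],
)

```text
time: 12.05
eef_pos: [0.5089, -0.0829, 0.0628]
tcp_rot: [[-0.15, 0.989, -0.002], [0.989, 0.15, 0.001], [0.001, -0.002, -1.0]]
wrist_force: [-10.9, -0.9, 17.4]
finger_gap: 0.12
```

```bash
python3 -c "
from m import *
meas('c');clus('wrist','c',0.);clus('scene','c',0.)"
```

```text
12.05 [ 0.509 -0.083  0.063] [-10.931  -0.875  17.435]
wrist tilt -0.00029772392398790714 47186 [0.    0.005]
  ? 0.89 [628.3, 211.5, 10.6, 43.3] [-0.04  -0.001  0.004]
  ? 0.87 [134.3, 212.6, 94.6, 82.3] [-0.33  -0.006  0.03 ]
top tilt 0.0006860428683120335 6113 [-0.001  0.005]
  spool 0.73 [354 113  24  29] x,y ctr(top disc) [-0.021  0.   ] ext [-0.041 -0.002] n 376
  spool 0.41 [303 100 124 149] x,y ctr(top disc) [-0.018 -0.002] ext [-0.034 -0.001] n 33
scene blob x (np.int32(-47), np.int32(-3)) y (np.int32(-22), np.int32(21)) area 1257 ctr x,y -24.8 -0.3
scene blob x (np.int32(-45), np.int32(-3)) y (np.int32(-86), np.int32(-44)) area 1228 ctr x,y -24.6 -65.6
```

Flat (tilt about 0). Next I release to 0.4 opening, which still clears the lip, and rise straight up.

Call:
servo_tool(
  moves=[0,0,0,0,0,0,0.2,0,0,0,0,0,0,0.3,0,0,0,0,0,0,0.4,0,0,0,0,0,0,0.4,0,0,0,0,0,0,0.4],
)

```text
time: 12.98
eef_pos: [0.5103, -0.0827, 0.0624]
tcp_rot: [[-0.15, 0.989, -0.0], [0.989, 0.15, -0.0], [-0.0, -0.0, -1.0]]
wrist_force: [0.2, -0.2, -0.4]
finger_gap: 0.401
```

Call:
servo_tool(
  moves=[0,0,0.3,0,0,0,0.4,0,0,0.5,0,0,0,0.4,0,0,0.8,0,0,0,0.4,0,0,0.9,0,0,0,0.4,0,0,0.9,0,0,0,0.4,0,0,0.9,0,0,0,0.4,-0.5,0.9,0,0,0,0,0.4,-0.4,0.9,0,0,0,0,0.4,-0.2,0.9,0,0,0,0,0.4,0,0.9,0,0,0,0,0.4],
)

```text
time: 14.22
eef_pos: [0.4657, 0.0622, 0.2354]
tcp_rot: [[-0.15, 0.989, 0.001], [0.989, 0.15, 0.001], [0.001, 0.001, -1.0]]
wrist_force: [1.4, -0.4, 0.3]
finger_gap: 0.398
```

Call:
servo_tool(
  moves=[0,0.9,0,0,0,0,0.4,0,0.9,0,0,0,0,0.4,0,0.9,0,0,0,0,0.4,0,0.5,0,0,0,0,0.4,0,0,0,0,0,0,0.4,0,0,0,0,0,0,0.4],
)

```text
time: 14.98
eef_pos: [0.4664, 0.1879, 0.2346]
tcp_rot: [[-0.149, 0.989, -0.0], [0.989, 0.149, -0.0], [-0.0, -0.0, -1.0]]
wrist_force: [-0.4, -0.7, -0.4]
finger_gap: 0.4
```

```bash
python3 -c "
from m import *
meas('d');clus('top','d',0.);clus('scene','d',0.)"
```

```text
14.975 [0.466 0.188 0.235] [-0.417 -0.725 -0.375]
wrist tilt 0.0023987439405596515 456 [-0.002  0.005]
top tilt 1.580492577606456e-05 8767 [-0.     0.005]
  spool 0.92 [356 112  23  30] x,y ctr(top disc) [-0.022  0.001] ext [-0.041 -0.002] n 390
  ? 0.86 [388.5, 285.3, 30.4, 23.1] [-0.334 -0.014  0.031]
top blob x (np.int32(-43), np.int32(-3)) y (np.int32(-21), np.int32(21)) area 1198 ctr x,y -22.5 -0.2
top blob x (np.int32(-42), np.int32(-3)) y (np.int32(-86), np.int32(-44)) area 1222 ctr x,y -22.4 -65.2
top blob x (np.int32(-42), np.int32(-3)) y (np.int32(44), np.int32(86)) area 1190 ctr x,y -22.5 64.2
scene blob x (np.int32(-47), np.int32(-3)) y (np.int32(-21), np.int32(20)) area 1199 ctr x,y -25.0 -0.4
scene blob x (np.int32(-46), np.int32(-3)) y (np.int32(-86), np.int32(-44)) area 1348 ctr x,y -24.3 -65.3
scene blob x (np.int32(-45), np.int32(-5)) y (np.int32(43), np.int32(85)) area 1196 ctr x,y -25.1 63.9
```

View pics/top_d.png

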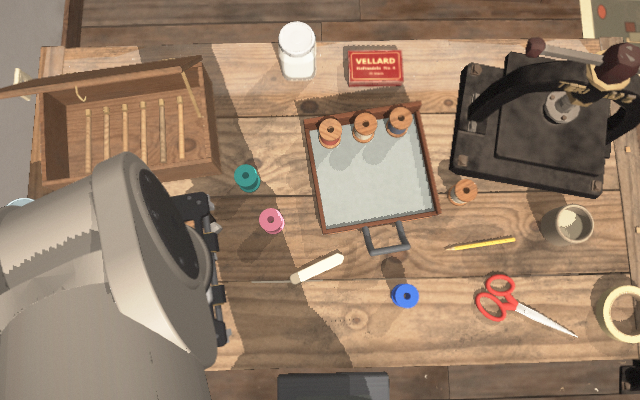

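View pics/scene_d.png

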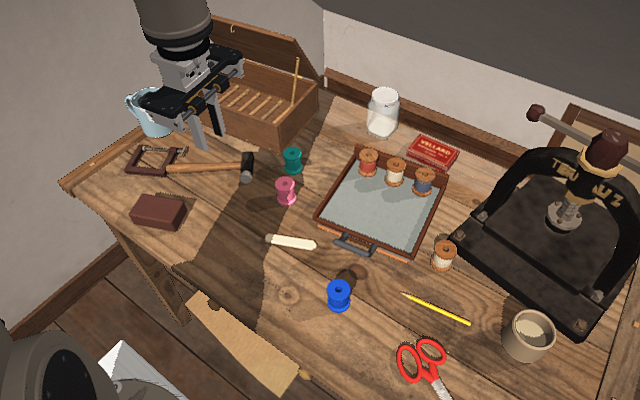

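The pictures show the three spools upright in a row along the fence: top view (329,131), (364,126) and (399,121). The tray is flat, the bar is free at (387,250), and the arm is clear of everything.

```bash
python3 -c "
from rig import *
print(sign_off())"
```

```text
the job is handed in; nothing more can be done
None
```

The job is done and handed in at about 15 s of the 40 s allowed. I gripped the bar and raised the tray along its arc to a measured tilt of 0.434 rad. All three spools slid to the fence, and I lowered the tray along the same path, let go and backed off.

**Last checks, after release:**
- **Tray:** it lies flat, with a tilt of about 0.000 rad in the top view.
- **Spools:** all three stand upright. Their centres are at x ≈ -22.5 mm by the top camera and -25 mm by the scene camera, against a limit of -35 mm. Touching the fence would be -21 mm. I judged that they are upright and at rest from the pictures and depth, and did not measure speed.
- **Arm:** it is clear of the tray, with wrist force near zero.

**Disagreements along the way:**
- **Missed detections:** the spool detector missed some of the three spools in several views, so I relied on depth clusters instead.
- **Wrist force:** it rose to about 24 N at the top of the lift because the commanded arc was slightly off, well below the 120 N limit.

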